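# Seat a battery module in the corner of a sloped test dock

## Robot

A 7-joint arm with a two-finger parallel gripper is mounted at the origin on the work surface. World frame = base frame: x ahead of the robot, y to its left, z up, the work surface at z = 0. Lengths are in mm, angles in rad, forces in N, time in s.
With the tool pointing down it reaches from about 400 to 900 mm from the base axis. Payload 5.6 kg.
Tool frame: the origin (TCP) lies on the centre line of the jaws, within the pads' length; the fingertips stand 22 mm ahead of it and the grasp point (between the pads) lies 3 mm ahead of it (bot.tips_ahead is the distance from the TCP to the fingertips, in mm); y points along the fingers, x is the direction in which the jaws open and shut, and the axes are right-handed (so a half turn about y gives the same grasp; the last joint's range is limited). The gripper opens to 92 mm and grips with 3 to 60 N. Pads are 20 mm wide; open, the fingers measure 128 mm over their backs; the gripper's body (75 mm by 189 mm) begins 69 mm behind the grasp point.
Start: joints at [-1.242, 0.468, -0.012, 1.603, 0.006, 1.071, -0.056], TCP at [236.18, 605.58, 236.592] pointing down, gripper open.
Joint ranges: [-2.53, 2.53], [-0.31, 2.02], [-1.57, 1.55], [0.28, 2.44], [-1.29, 4.43], [0.15, 1.84], [-2.92, 2.92]. Speed limits (rad/s): [2.57, 2.57, 3.14, 3.14, 3.14, 3.14, 3.14].

## Interface

Orientations are given as a rotation vector (axis times angle).
In Python, from station import read_state, optics, bot gives the robot as it stands.
- The arm moves only by the tool move_arm, never from a script. Its argument "steps" is a list of rows, each an object with "hand": the finger opening in m, from 0 to 0.0919; "offset": the shift along the world's x, y, z in m, a list of three; "twist": the turn about the world's z in rad. A call has 1 to 20 rows; each row is the pose to reach, as a shift and turn from the pose commanded when the call began; what a row does not reach only later rows make up. A row lasts 1/12 s, in which the tool goes at most 41.7 mm and 7.16 degrees, less where a joint would pass 70% of its speed; a pose out of reach is approached as far as the arm can. A call with a gripper value outside its range is refused whole. The fingers move at their own pace and stop on an object; the grip force is fixed at half the most. Time passes only in rows, so rows that repeat a pose let the fingers close. It gives the time, the measured TCP pose, the force and the opening at its end, in the units of the state.
- read_state(): the state, without advancing time (a new reading comes with each control period).
- optics.get_image(name): name is "side" or "top" or "wrist"; returns a dict with "color" (480x640x3 uint8, red, green, blue), "camera_matrix" (3x3 intrinsics, pixels), "eye" and "rotation" of the camera in the world. Camera axes: x right, y up, looking along -z (the intrinsics and any distortion apply to the point x, -y, -z); pixel columns grow to the right and rows downward; lengths in mm; the calibration is good to about 2 mm. A picture is of the moment at which its call begins. There is no depth.
- bot.sign_off(): hands the job in, once; it reports no verdict.
The state is a dict: "time_s": time; "joint_pos": joint angles; "joint_velocities": joint speeds; "effort": joint torques, N m; "tcp_pos": TCP position; "ee_rot": TCP orientation; "ft_force": force on the tool from outside, world axes, zero at the start; "wrist_torque": the same for the moment, N m; "opening": opening from 0.0 (shut) to 1.0 (fully open).
Only numpy, scipy, OpenCV 4.12 (cv2) and the standard library are available. Lean on these libraries where they do the work, as an engineer would, in place of code of your own. Each camera call takes 0.05 s, during which the arm holds its last target. There are 200 camera calls.

## Task

Pick up the orange battery module and lay it gently, flat, on the upper part of the sloped test dock, brass contact pad towards the low stop with the brass pin and clear of both blue stops, at least 40 mm short of the low one. Let go so that it slides down into the corner by its own weight against the pin; then push it gently until the pin is fully in and the module is fully home against both stops. Leave everything else on the bench where it is.

Things in the scene. Friction and masses are not known exactly. Their poses are not given: they have to be found in the camera images.
- module: Orange battery module with black bands, 90 x 70 x 22 mm, 0.28 to 0.46 kg, with an upright black grip rib 40 x 16 x 34 mm (x, y, z) centred on its top (56 mm high in all). Origin: centre of the underside; x along the 90 mm, z up. Brass contact pad on the end face at x = -45 mm, two brass studs on top near that end. Starts level on a 3 mm black mat, pad end towards the robot.
- pad (a point): Centre of the brass contact pad on the module's end face, 11 mm above its underside (module frame -45, 0, 11 mm).
- plate: Polished steel plate of the fixed dock, lowest corner towards the robot. Origin: on its top face at the inner corner of the two blue stops. x: up the slope, away from the low stop (inner face x = 0), rising 310 mm per m; y: up the slope, away from the side stop (y = 0), rising 220 mm per m; z: square out of the plate. Top face reaches x = 170, y = 130 mm.
- home (a point): Where the module's origin lies when fully home (plate frame 45, 35, 0 mm), module axes along the plate's. The plate is slippery (friction 0.13 to 0.17), so the module slides on it by its own weight.
- low_stop: The low blue stop, across the plate's low end, 18 mm high, 12 mm thick, same frame as the plate. The module must not press on it with more than 30 N, nor on the plate with more than 40 N.
- side_stop: The blue side stop along the plate's low side, 18 mm high, 12 mm thick, same frame as the plate.
- dock: The whole dock: aluminium base 235 x 190 mm fixed to the table, carrying the tilted plate, highest edge 125 mm above the table. Origin: centre of the base's underside.
- pin (a joint): Brass test pin, 12 mm thick, round nose, out of the low stop at y = 35 mm, 11 mm above the plate. 0 = fully out, nose 10 mm proud of the stop; 0.010 m = pushed flush by a module against the low stop. Slides stiffly, about 8 N of friction, no spring: it stays where it is pushed; the sliding module pushes it in only part of the way.
- spare: Grey module with white grip, same size as the orange one, a bystander. Origin: centre of the underside.
- meter: Yellow multimeter, 150 x 75 x 42 mm, bystander. Origin: centre of the underside.
- screwdriver: Red screwdriver lying along its x, bystander. Origin: centre of the underside.
- padlock: Red lockout padlock, about 78 x 40 x 20 mm, bystander. Origin: centre of the body's underside.
- tyre: Black tyre model lying flat, 116 mm across, 46 mm high, bystander. Origin: centre of the underside.
- plug: Blue charging plug, about 122 x 44 x 44 mm, bystander. Origin: underside, at the round end's middle.
Not all that is in view belongs to the job. Of the things that look like the module, the middle-sized one is meant.

How it is judged:
By the outcome, as a careful person would: the job done as asked, in the order asked, and still so for the second after the job is handed in, with the robot touching nothing.
It also fails if it takes over 53 s, if anything falls off the work surface, if the arm or the gripper's body presses on something with over 40 N, if the wrist force passes 120 N, or if a joint passes its speed limit or range.

## Working session

There is one attempt and no reset: what is moved stays moved. The work goes in short steps, Python scripts to look and compute and a tool call to move; the robot and the scene stay as the last step left them, time stands still between calls to the robot, and variables do not carry over. Pictures are saved under pics/ and viewed, about 8 in all and at most 12, crops included, and the job is handed in when it is done.

Besides the shell and the picture viewer there is one more tool, called after ">>>" as name(argument=value, ...), one argument or row to a line, values as JSON. move_arm: Moves the arm, as the interface text tells. Its arguments: {"type":"object","properties":{"steps":{"type":"array","items":{"type":"object","properties":{"hand":{"type":"number"},"offset":{"type":"array","items":{"type":"number"}},"twist":{"type":"number"}}}}},"required":["steps"]}

```bash
ls; mkdir -p pics
python3 - <<'E'
from station import read_state, optics, bot
import cv2,numpy as np
for n in ["side","top"]:
    r=optics.get_image(n); cv2.imwrite(f"pics/{n}0.png",r["color"][:,:,::-1]); np.savez(f"{n}0.npz",**{k:v for k,v in r.items()})
    print(n,r.keys(),np.round(r["camera_matrix"],1).tolist(),np.round(r["eye"],1),np.round(r["rotation"],3).tolist())
s=read_state();print(s)
E
```

```text
pics
side dict_keys(['color', 'camera_matrix', 'eye', 'rotation']) [[443.3, 0.0, 316.7], [0.0, 443.3, 238.2], [0.0, 0.0, 1.0]] [  96.8 -832.1  891.4] [0.823, -0.184, -0.429]
top dict_keys(['color', 'camera_matrix', 'eye', 'rotation']) [[509.6, 0.0, 327.3], [0.0, 509.6, 242.2], [0.0, 0.0, 1.0]] [ 2.0820e+02 -1.3000e+00  1.3198e+03] [0.168, -0.176, -1.557]
{'time_s': 0.1, 'joint_pos': array([-1.24200776,  0.46829922, -0.01163288,  1.60352284,  0.00603415,
        1.0714001 , -0.05627521]), 'joint_velocities': array([-5.94758082e-05, -2.24034532e-03,  6.33026007e-04, -3.62042874e-03,
       -3.96799638e-04, -6.57614782e-04, -1.07750830e-03]), 'effort': array([ 1.13178994e-03, -5.21647346e+01, -1.22053485e-02, -2.44368213e+01,
       -5.68040845e-02,  1.39742007e-02,  7.66882204e-05]), 'tcp_pos': array([236.00794562, 605.11537051, 235.73263809]), 'ee_rot': array([-1.36348711, -0.9302334 ,  0.93227724]), 'ft_force': array([0.11445951, 0.27975128, 0.00277234]), 'wrist_torque': array([-0.04821602, -0.01082401,  0.02472036]), 'opening': 1.0039504540811544}
```

View pics/top0.png

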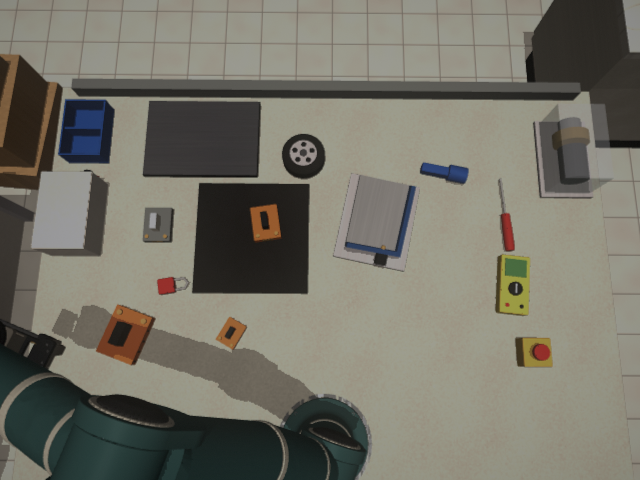

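View pics/side0.png

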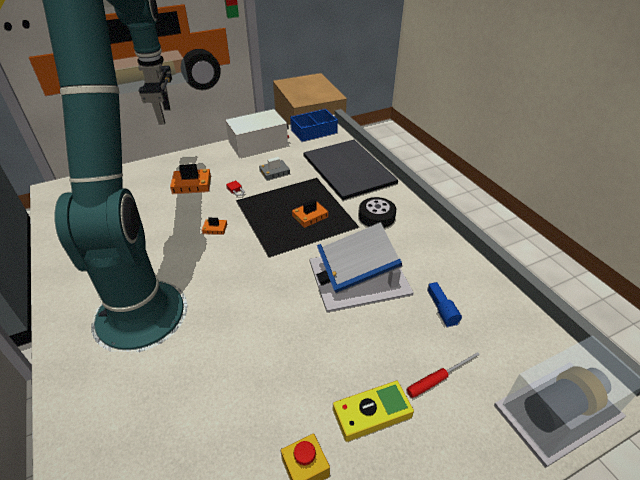

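```bash
cat > h.py <<'E'
import numpy as np,cv2
from scipy.spatial.transform import Rotation as R
def cam(r): return r["camera_matrix"],np.array(r["eye"]),R.from_rotvec(r["rotation"]).as_matrix()
def ray(r,uv):
    K,e,M=cam(r); p=np.linalg.inv(K)@[uv[0],uv[1],1.]
    return e,M@np.array([p[0],-p[1],-p[2]])
def onz(r,uv,z):
    e,d=ray(r,uv); return e+d*(z-e[2])/d[2]
def tri(r1,a,r2,b):
    e,d=ray(r1,a);f,g=ray(r2,b);d=d/np.linalg.norm(d);g=g/np.linalg.norm(g)
    s=np.linalg.lstsq(np.c_[d,-g],f-e,rcond=None)[0]
    p,q=e+d*s[0],f+g*s[1]; return (p+q)/2,np.linalg.norm(p-q)
def proj(r,X):
    K,e,M=cam(r); c=M.T@(np.array(X)-e); p=K@[c[0],-c[1],-c[2]]; return p[:2]/p[2]
def orange(im):
    h=cv2.cvtColor(im,cv2.COLOR_RGB2HSV); return cv2.inRange(h,(6,140,80),(20,255,255))
E
python3 - <<'E'
from h import *
t=np.load("top0.npz");s=np.load("side0.npz")
m=orange(t["color"]);n,l,st,c=cv2.connectedComponentsWithStats(m)
for i in range(1,n):
    if st[i,4]>150:
        rc=cv2.minAreaRect(np.argwhere(l==i)[:,::-1].astype(np.float32)); b=cv2.boxPoints(rc)
        w=np.array([onz(t,p,25) for p in b]); print(st[i],np.round(rc[0],1),"ctr",np.round(onz(t,rc[0],25)), np.round(w[:,:2]).tolist())
a=cv2.resize(t["color"][165:280,325:425],None,fx=4,fy=4,interpolation=2)
b=cv2.resize(s["color"][215:315,305:420],None,fx=3.4,fy=3.4,interpolation=2)
o=np.zeros((460,800,3),np.uint8);o[:a.shape[0],:a.shape[1]]=a;o[:b.shape[0],404:404+b.shape[1]]=b[:, :396]
cv2.imwrite("pics/crop1.png",o[:,:,::-1])
E
```

```text
[250 204  31  37 809] [265. 222.] ctr [550. 157.  25.] [[590.0, 200.0], [601.0, 128.0], [509.0, 114.0], [499.0, 185.0]]
[  96  305   56   59 1529] [123.8 333.7] ctr [259. 500.  25.] [[218.0, 565.0], [338.0, 523.0], [299.0, 433.0], [182.0, 477.0]]
[216 317  30  32 438] [230.9 332.4] ctr [263. 233.  25.] [[248.0, 270.0], [303.0, 239.0], [279.0, 195.0], [224.0, 226.0]]
```

View pics/crop1.png

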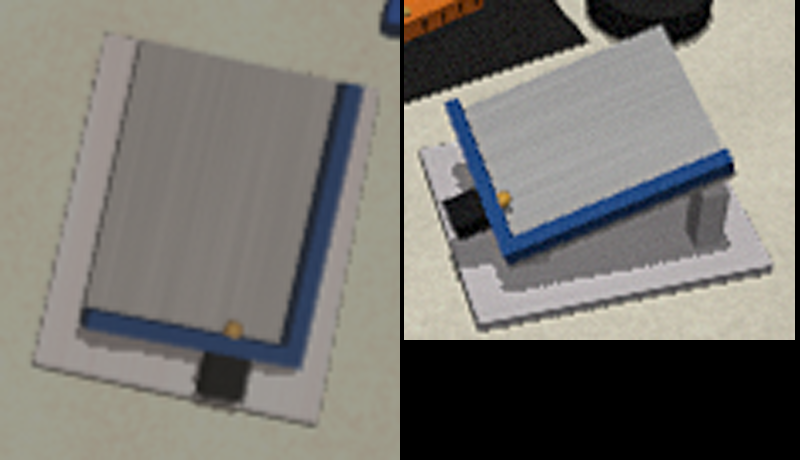

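Run:
```python
from h import *
t=np.load("top0.npz");s=np.load("side0.npz")
T=lambda u,v:(325+(u+.5)/4-.5,165+(v+.5)/4-.5)
S=lambda u,v:(305+(u-404+.5)/3.4-.5,215+(v+.5)/3.4-.5)
P={}
for k,a,b in [("hi",(138,42),(660,28)),("pin",(234,328),(504,199)),("outer",(302,362),(510,247)),("sideend",(362,86),(731,152)),("lowend",(82,312),(449,101))]:
    P[k],g=tri(t,T(*a),s,S(*b)); print(k,np.round(P[k],1),round(g,1))
print("hi onz125",onz(t,T(138,42),125),onz(s,S(660,28),125))
print("base",[np.round(onz(t,T(*a),12)[:2]).tolist() for a in [(107,33),(377,88),(317,425),(33,365)]])
d=P["sideend"]-P["outer"];print(d,np.linalg.norm(d),np.degrees(np.arctan2(d[1],d[0])))
d=P["lowend"]-P["outer"];print(d,np.linalg.norm(d),np.degrees(np.arctan2(-d[0],d[1])))
```

```text
hi [645.7 -84.5 121.9] 0.6
pin [ 475.9 -147.3   65.1] 2.5
outer [ 456.5 -190.4   63.4] 1.0
sideend [ 619.4 -223.3  119. ] 0.2
lowend [479.3 -50.4  84.3] 6.2
hi onz125 [644.82621987 -84.3904289  125.        ] [643.14734309 -87.50882241 125.        ]
base [[692.0, -71.0], [655.0, -253.0], [424.0, -207.0], [463.0, -22.0]]
[162.87640829 -32.95614792  55.5797431 ] 175.22539743253498 -11.438700378650587
[ 22.87343674 139.97730754  20.94748731] 143.37237515595402 -9.280574998528428
```

```bash
cat >> h.py <<'E'
a=np.radians(-11.7)
X=np.array([np.cos(a)*np.sqrt(1-.31**2),np.sin(a)*np.sqrt(1-.31**2),.31])
hx=X[:2]/np.hypot(*X[:2]);hy=np.array([-hx[1],hx[0]])
c=-.31*.22/np.sqrt(1-.31**2); d=np.sqrt(1-.22**2-c*c)
Y=np.r_[c*hx+d*hy,.22]; Z=np.cross(X,Y); RP=np.c_[X,Y,Z]
E
python3 - <<'E'
from h import *
for k,w,l in [("hi",(645,-85,122.5),(170,130,0)),("pin",(475.9,-147.3,65.1),(6,35,13)),("outer",(456.5,-190.4,63.4),(-12,-12,18)),("sideend",(619.4,-223.3,119),(170,-12,18)),("lowend",(479.3,-50.4,84.3),(-12,130,18))]:
    print(k,np.round(np.array(w)-RP@l,1))
print(RP,np.degrees(np.arctan2(Y[1],Y[0])))
from station import read_state
s=read_state(); print(R.from_rotvec(s["ee_rot"]).as_matrix().round(3))
E
```

```text
hi [ 470.2 -178.    41.2]
pin [ 470.3 -177.8   43.5]
outer [ 475.4 -178.1   53.1]
sideend [ 468.8 -175.9   52.3]
lowend [ 480.1 -175.5   42.8]
[[ 0.93098292  0.12703998 -0.342245  ]
 [-0.19279729  0.96719225 -0.16543385]
 [ 0.31        0.22        0.92493243]] 82.51707942960468
[[ 0.363 -0.    -0.932]
 [ 0.932 -0.002  0.363]
 [-0.002 -1.    -0.   ]]
```

>>> move_arm(
  steps=[
    {"hand":0.0919,"offset":[0.314,-0.448,-0.036],"twist":0.53},
    {"hand":0.0919,"offset":[0.314,-0.448,-0.036],"twist":0.53},
    {"hand":0.0919,"offset":[0.314,-0.448,-0.036],"twist":0.53},
    {"hand":0.0919,"offset":[0.314,-0.448,-0.036],"twist":0.53},
    {"hand":0.0919,"offset":[0.314,-0.448,-0.036],"twist":0.53},
    {"hand":0.0919,"offset":[0.314,-0.448,-0.036],"twist":0.53},
    {"hand":0.0919,"offset":[0.314,-0.448,-0.036],"twist":0.53},
    {"hand":0.0919,"offset":[0.314,-0.448,-0.036],"twist":0.53},
    {"hand":0.0919,"offset":[0.314,-0.448,-0.036],"twist":0.53},
    {"hand":0.0919,"offset":[0.314,-0.448,-0.036],"twist":0.53},
    {"hand":0.0919,"offset":[0.314,-0.448,-0.036],"twist":0.53},
    {"hand":0.0919,"offset":[0.314,-0.448,-0.036],"twist":0.53},
    {"hand":0.0919,"offset":[0.314,-0.448,-0.036],"twist":0.53},
    {"hand":0.0919,"offset":[0.314,-0.448,-0.036],"twist":0.53},
    {"hand":0.0919,"offset":[0.314,-0.448,-0.036],"twist":0.53},
    {"hand":0.0919,"offset":[0.314,-0.448,-0.036],"twist":0.53},
    {"hand":0.0919,"offset":[0.314,-0.448,-0.036],"twist":0.53},
  ],
)

```text
time_s: 1.52
tcp_pos: [549.1, 159.5, 200.4]
ee_rot: [-1.127, -1.326, 1.326]
ft_force: [-1.0, -0.5, -0.6]
opening: 1.001
```

```bash
cat >> h.py <<'E'
def shot(n,tag):
    from station import optics
    r=optics.get_image(n); cv2.imwrite(f"pics/{tag}.png",r["color"][:,:,::-1]); np.savez(f"{tag}.npz",**r); return np.load(f"{tag}.npz")
E
python3 - <<'E'
from h import *
from station import read_state
w=shot("wrist","w1"); s=read_state()
print(s["time_s"],s["tcp_pos"].round(1),R.from_rotvec(s["ee_rot"]).as_matrix().round(3)[:,0],w["eye"],w["camera_matrix"].tolist())
m=orange(w["color"]);n,l,st,c=cv2.connectedComponentsWithStats(m)
for i in range(1,n):
    if st[i,4]>500:
        rc=cv2.minAreaRect(np.argwhere(l==i)[:,::-1].astype(np.float32)); b=cv2.boxPoints(rc)
        W=np.array([onz(w,p,25) for p in b]); print(st[i],"ctr",onz(w,rc[0],25).round(1),W[:,:2].round(1).tolist(),b.round().tolist())
E
```

```text
1.5667 [549.  159.8 200.5] [-0.161  0.987  0.001] [472.17464725 148.35248399 347.84543672] [[403.5496413070261, 0.0, 320.88602323001606], [0.0, 403.5496413070261, 246.13152978783606], [0.0, 0.0, 1.0]]
[ 275  172   89  110 8186] ctr [546.  159.2  25. ] [[599.0, 129.8], [508.0, 117.9], [496.8, 186.5], [587.0, 203.9]] [[275.0, 281.0], [275.0, 172.0], [363.0, 172.0], [363.0, 281.0]]
```

View pics/w1.png

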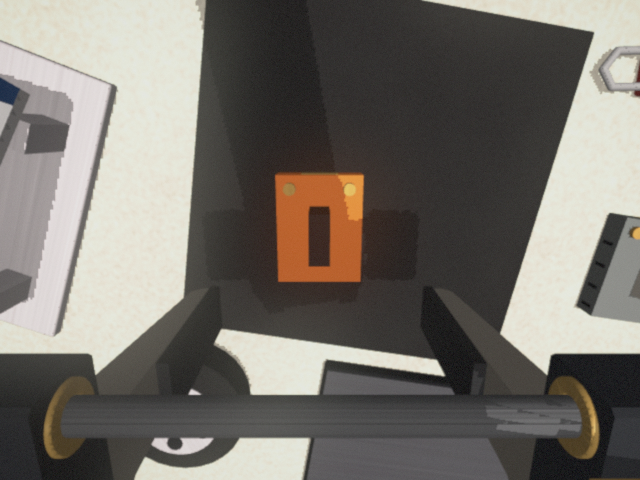

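>>> move_arm(
  steps=[
    {"hand":0.0919,"offset":[-0.0025,0.0015,-0.04],"twist":0},
    {"hand":0.0919,"offset":[-0.0025,0.0015,-0.08],"twist":0},
    {"hand":0.0919,"offset":[-0.0025,0.0015,-0.11],"twist":0},
    {"hand":0.0919,"offset":[-0.0025,0.0015,-0.13],"twist":0},
    {"hand":0.0919,"offset":[-0.0025,0.0015,-0.14],"twist":0},
    {"hand":0.0919,"offset":[-0.0025,0.0015,-0.147],"twist":0},
    {"hand":0.0919,"offset":[-0.0025,0.0015,-0.147],"twist":0},
    {"hand":0.05,"offset":[-0.0025,0.0015,-0.147],"twist":0},
    {"hand":0.03,"offset":[-0.0025,0.0015,-0.147],"twist":0},
    {"hand":0.02,"offset":[-0.0025,0.0015,-0.147],"twist":0},
    {"hand":0.01,"offset":[-0.0025,0.0015,-0.147],"twist":0},
    {"hand":0.0,"offset":[-0.0025,0.0015,-0.147],"twist":0},
    {"hand":0.0,"offset":[-0.0025,0.0015,-0.147],"twist":0},
    {"hand":0.0,"offset":[-0.0025,0.0015,-0.147],"twist":0},
    {"hand":0.0,"offset":[-0.0025,0.0015,-0.147],"twist":0},
    {"hand":0.0,"offset":[-0.0025,0.0015,-0.147],"twist":0},
    {"hand":0.0,"offset":[-0.0025,0.0015,-0.147],"twist":0},
  ],
)

```text
time_s: 2.98
tcp_pos: [547.7, 159.1, 53.6]
ee_rot: [-1.13, -1.325, 1.325]
ft_force: [0.7, 0.9, -0.2]
opening: 0.294
```

>>> move_arm(
  steps=[
    {"hand":0.0,"offset":[0,0,0],"twist":0},
    {"hand":0.0,"offset":[0,0,0],"twist":0},
    {"hand":0.0,"offset":[0,0,0],"twist":0},
    {"hand":0.0,"offset":[0,0,0],"twist":0},
    {"hand":0.0,"offset":[0,0,0],"twist":0},
    {"hand":0.0,"offset":[0,0,0],"twist":0},
  ],
)

```text
time_s: 3.48
tcp_pos: [547.7, 158.8, 53.5]
ee_rot: [-1.13, -1.324, 1.325]
ft_force: [0.2, -1.1, -0.2]
opening: 0.173
```

```bash
cat >> h.py <<'E'
O=np.array([470.5,-178,43.5])
def place(px,py,h=42.,dz=8.5):
    x=X; y=np.r_[hy,0]; z=np.cross(x,y)
    o=O+RP@[px,py+35,0]-35*y
    return o+h*z+[0,0,dz], o
def W(*p): return O+RP@np.array(p)
E
python3 - <<'E'
from h import *
t,o=place(105,55); print("tcp pitched",t.round(1),"final tcp-ish flat",(W(105,55,42)+[0,0,8.5]).round(1), "origin",W(105,55,0).round(1))
# level at first contact: high corner over plate
n=Z; c=np.array([t[0],t[1],0])+np.r_[hx*45+hy*35,0]; z=O[2]-(n[0]*(c[0]-O[0])+n[1]*(c[1]-O[1]))/n[2]; print("first-contact tcp z",z+50.5)
E
```

```text
tcp pitched [ 559.8 -142.8  144.3] final tcp-ish flat [ 560.9 -152.   135.5] origin [ 575.2 -145.    88.2]
first-contact tcp z 156.77749427429038
```

>>> move_arm(
  steps=[
    {"hand":0.0,"offset":[0,0,0.01],"twist":0},
    {"hand":0.0,"offset":[0,0,0.03],"twist":0},
    {"hand":0.0,"offset":[0,0,0.06],"twist":0},
    {"hand":0.0,"offset":[0,0,0.1],"twist":0},
    {"hand":0.0,"offset":[0,0,0.14],"twist":0},
    {"hand":0.0,"offset":[0,0,0.18],"twist":0},
    {"hand":0.0,"offset":[0,0,0.2],"twist":0},
    {"hand":0.0,"offset":[0,0,0.2],"twist":0},
  ],
)

```text
time_s: 4.15
tcp_pos: [550.0, 160.2, 259.6]
ee_rot: [-1.135, -1.334, 1.318]
ft_force: [1.1, -0.6, -3.0]
opening: 0.168
```

>>> move_arm(
  steps=[
    {"hand":0.0,"offset":[0.001,-0.015,0],"twist":-0.03},
    {"hand":0.0,"offset":[0.003,-0.045,0],"twist":-0.06},
    {"hand":0.0,"offset":[0.004,-0.08,0],"twist":-0.1},
    {"hand":0.0,"offset":[0.005,-0.115,0],"twist":-0.14},
    {"hand":0.0,"offset":[0.006,-0.15,0],"twist":-0.18},
    {"hand":0.0,"offset":[0.007,-0.185,0],"twist":-0.22},
    {"hand":0.0,"offset":[0.008,-0.22,0],"twist":-0.26},
    {"hand":0.0,"offset":[0.01,-0.25,-0.01],"twist":-0.3},
    {"hand":0.0,"offset":[0.011,-0.275,-0.02],"twist":-0.34},
    {"hand":0.0,"offset":[0.012,-0.293,-0.03],"twist":-0.365},
    {"hand":0.0,"offset":[0.012,-0.302,-0.04],"twist":-0.365},
    {"hand":0.0,"offset":[0.012,-0.302,-0.04],"twist":-0.365},
    {"hand":0.0,"offset":[0.012,-0.302,-0.04],"twist":-0.365},
    {"hand":0.0,"offset":[0.012,-0.302,-0.04],"twist":-0.365},
  ],
)

```text
time_s: 5.32
tcp_pos: [559.9, -140.8, 213.3]
ee_rot: [-1.297, -1.058, 1.057]
ft_force: [0.8, 1.2, -2.4]
opening: 0.171
```

Run:
```python
from h import *
from station import read_state
w=shot("wrist","w2"); s=read_state(); t=shot("top","t2"); q=shot("side","s2")
print(s["tcp_pos"].round(1),R.from_rotvec(s["ee_rot"]).as_matrix().round(3)[:,0],s["ft_force"])
im=w["color"][:,:,::-1].copy()
pts=[(0,0,0),(170,0,0),(170,130,0),(0,130,0)]
for p in pts+[(-12,-12,18),(0,130,18),(170,0,18),(0,0,18),(10,35,11)]:
    u=proj(w,W(*p)); cv2.drawMarker(im,tuple(int(v) for v in u.round()),(0,255,0) if p[2]==0 else (255,0,255),0,9,1)
b=q["color"][180:330,270:430,::-1].copy()
b=cv2.resize(b,None,fx=3,fy=3,interpolation=2)
for p in pts+[(-12,-12,18),(0,130,18),(170,0,18),(0,0,18),(10,35,11)]:
    u=(proj(q,W(*p))-[270,180]+.5)*3-.5; cv2.drawMarker(b,tuple(int(v) for v in u.round()),(0,255,0) if p[2]==0 else (255,0,255),0,9,1)
o=np.zeros((480,800,3),np.uint8);o[:450,:480]=b;o[:,480:]=cv2.resize(im,(320,240)).repeat(1,0)[:240].repeat(2,0)[:480]*0
i2=cv2.resize(im,(320,240));o[:240,480:]=i2
cv2.imwrite("pics/c2.png",o); cv2.imwrite("pics/w2o.png",im)
```

```text
[ 560.2 -140.8  213.8] [0.202 0.979 0.001] [-0.07983783  0.35542403 -2.12154941]
```

View pics/w2o.png

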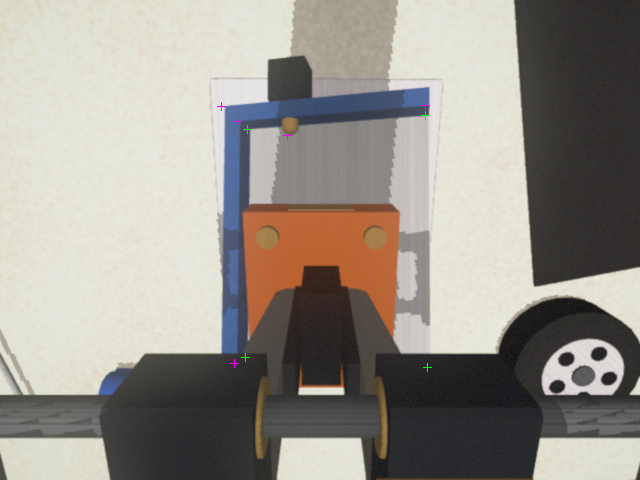

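View pics/c2.png

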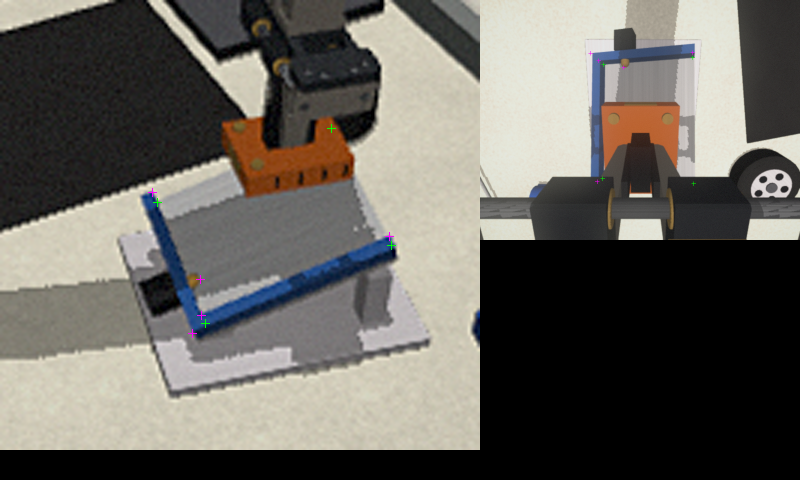

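>>> move_arm(
  steps=[
    {"hand":0.0,"offset":[0,0,-0.02],"twist":0},
    {"hand":0.0,"offset":[0,0,-0.035],"twist":0},
    {"hand":0.0,"offset":[0,0,-0.045],"twist":0},
    {"hand":0.0,"offset":[0,0,-0.052],"twist":0},
    {"hand":0.0,"offset":[0,0,-0.052],"twist":0},
    {"hand":0.0,"offset":[0,0,-0.054],"twist":0},
    {"hand":0.0,"offset":[0,0,-0.056],"twist":0},
    {"hand":0.0,"offset":[0,0,-0.056],"twist":0},
  ],
)

```text
time_s: 6.13
tcp_pos: [560.0, -143.0, 158.0]
ee_rot: [-1.301, -1.056, 1.055]
ft_force: [0.1, -0.7, -3.4]
opening: 0.175
```

>>> move_arm(
  steps=[
    {"hand":0.0,"offset":[0,0,-0.0015],"twist":0},
    {"hand":0.0,"offset":[0,0,-0.003],"twist":0},
    {"hand":0.0,"offset":[0,0,-0.0045],"twist":0},
    {"hand":0.0,"offset":[0,0,-0.0045],"twist":0},
  ],
)

```text
time_s: 6.47
tcp_pos: [559.2, -143.3, 154.6]
ee_rot: [-1.299, -1.055, 1.055]
ft_force: [-7.1, 0.1, 9.2]
opening: 0.173
```

>>> move_arm(
  steps=[
    {"hand":0.0,"offset":[0,0,-0.001],"twist":0},
    {"hand":0.0,"offset":[0,0,-0.002],"twist":0},
    {"hand":0.0,"offset":[0,0,-0.002],"twist":0},
  ],
)

```text
time_s: 6.72
tcp_pos: [558.6, -143.5, 152.7]
ee_rot: [-1.299, -1.054, 1.056]
ft_force: [-8.0, 0.4, 9.9]
opening: 0.17
```

>>> move_arm(
  steps=[
    {"hand":0.0,"offset":[0,0,-0.001],"twist":0},
    {"hand":0.0,"offset":[0,0,-0.002],"twist":0},
    {"hand":0.0,"offset":[0,0,-0.003],"twist":0},
    {"hand":0.0,"offset":[0,0,-0.004],"twist":0},
    {"hand":0.0,"offset":[0,0,-0.004],"twist":0},
  ],
)

```text
time_s: 7.13
tcp_pos: [558.1, -144.0, 148.5]
ee_rot: [-1.299, -1.053, 1.056]
ft_force: [-8.5, -1.0, 10.0]
opening: 0.171
```

Run:
```python
from h import *
q=shot("side","s3");w=shot("wrist","w3")
o=np.zeros((450,800,3),np.uint8)
o[:,:480]=cv2.resize(q["color"][180:330,270:430,::-1],None,fx=3,fy=3,interpolation=2)
o[:,480:]=w["color"][0:450,160:480,::-1]
cv2.imwrite("pics/c3.png",o)
```

```text
(no output)
```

View pics/c3.png

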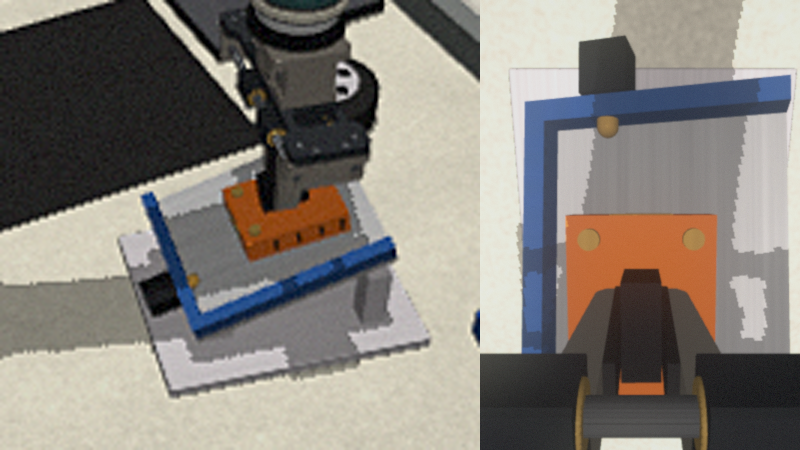

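>>> move_arm(
  steps=[
    {"hand":0.0,"offset":[0,0,-0.001],"twist":0},
    {"hand":0.0,"offset":[0,0,-0.002],"twist":0},
    {"hand":0.0,"offset":[0,0,-0.0025],"twist":0},
    {"hand":0.0,"offset":[0,0,-0.0025],"twist":0},
  ],
)

```text
time_s: 7.57
tcp_pos: [557.8, -144.2, 145.9]
ee_rot: [-1.299, -1.052, 1.056]
ft_force: [-9.7, -1.9, 9.1]
opening: 0.172
```

>>> move_arm(
  steps=[
    {"hand":0.0,"offset":[0,0,-0.001],"twist":0},
    {"hand":0.0,"offset":[0,0,-0.0015],"twist":0},
    {"hand":0.0,"offset":[0,0,-0.0015],"twist":0},
  ],
)

```text
time_s: 7.82
tcp_pos: [557.8, -144.4, 144.4]
ee_rot: [-1.299, -1.052, 1.056]
ft_force: [-10.2, -2.2, 11.0]
opening: 0.173
```

>>> move_arm(
  steps=[
    {"hand":0.0,"offset":[0,0,-0.001],"twist":0},
    {"hand":0.0,"offset":[0,0,-0.002],"twist":0},
    {"hand":0.0,"offset":[0,0,-0.002],"twist":0},
  ],
)

```text
time_s: 8.07
tcp_pos: [557.8, -144.5, 142.5]
ee_rot: [-1.299, -1.052, 1.056]
ft_force: [-10.7, -1.9, 10.1]
opening: 0.169
```

>>> move_arm(
  steps=[
    {"hand":0.0,"offset":[0,0,-0.001],"twist":0},
    {"hand":0.0,"offset":[0,0,-0.0015],"twist":0},
    {"hand":0.0,"offset":[0,0,-0.0015],"twist":0},
  ],
)

```text
time_s: 8.32
tcp_pos: [557.8, -144.7, 141.7]
ee_rot: [-1.299, -1.052, 1.056]
ft_force: [-11.8, -2.6, 14.0]
opening: 0.173
```

>>> move_arm(
  steps=[
    {"hand":0.0,"offset":[-0.002,0,0.0],"twist":0},
    {"hand":0.0,"offset":[-0.002,0,0.0],"twist":0},
  ],
)

```text
time_s: 8.48
tcp_pos: [557.5, -144.5, 141.7]
ee_rot: [-1.302, -1.055, 1.054]
ft_force: [-5.5, -2.3, 10.4]
opening: 0.171
```

>>> move_arm(
  steps=[
    {"hand":0.018,"offset":[-0.001,-0.003,0.0],"twist":0},
    {"hand":0.021,"offset":[-0.001,-0.007,-0.002],"twist":0},
    {"hand":0.025,"offset":[-0.001,-0.01,-0.003],"twist":0},
    {"hand":0.035,"offset":[-0.001,-0.01,-0.001],"twist":0},
    {"hand":0.06,"offset":[-0.001,-0.01,0.01],"twist":0},
    {"hand":0.0919,"offset":[-0.001,-0.01,0.03],"twist":0},
    {"hand":0.0919,"offset":[-0.001,-0.01,0.06],"twist":0},
    {"hand":0.0919,"offset":[-0.001,-0.01,0.1],"twist":0},
    {"hand":0.0919,"offset":[-0.001,-0.01,0.12],"twist":0},
    {"hand":0.0919,"offset":[-0.001,-0.01,0.12],"twist":0},
    {"hand":0.0919,"offset":[-0.001,-0.01,0.12],"twist":0},
  ],
)

```text
time_s: 9.4
tcp_pos: [557.6, -152.8, 261.7]
ee_rot: [-1.303, -1.059, 1.054]
ft_force: [-0.3, 0.0, 0.1]
opening: 0.83
```

Run:
```python
from h import *
q=shot("side","s4");w=shot("wrist","w4")
o=np.zeros((450,800,3),np.uint8)
o[:,:480]=cv2.resize(q["color"][180:330,270:430,::-1],None,fx=3,fy=3,interpolation=2)
o[:,480:]=w["color"][0:450,160:480,::-1]
cv2.imwrite("pics/c4.png",o)
```

```text
(no output)
```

View pics/c4.png

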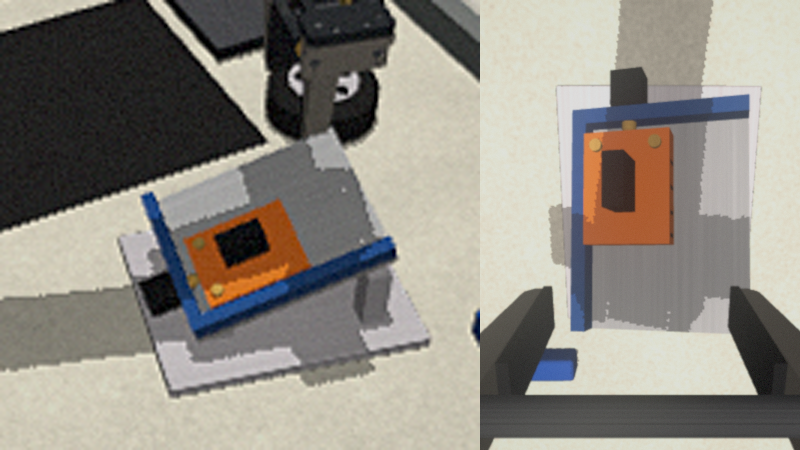

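Run:
```python
from h import *
cmd=np.array([557.7-1-2+2+2,0,0])
for xc in (115,90): print(xc,(W(xc,35,15)+np.r_[10*hx,22]).round(1))
print("X",X.round(3),"Y",Y.round(3))
```

```text
115 [ 586.7 -170.8  122.7]
90 [ 563.4 -166.   115. ]
X [ 0.931 -0.193  0.31 ] Y [0.127 0.967 0.22 ]
```

>>> move_arm(
  steps=[
    {"hand":0.0,"offset":[0.015,-0.009,0],"twist":0},
    {"hand":0.0,"offset":[0.03,-0.018,0],"twist":0},
    {"hand":0.0,"offset":[0.03,-0.018,0],"twist":0},
    {"hand":0.0,"offset":[0.03,-0.018,0],"twist":0},
    {"hand":0.0,"offset":[0.03,-0.018,0],"twist":0},
    {"hand":0.0,"offset":[0.03,-0.018,0],"twist":0},
    {"hand":0.0,"offset":[0.03,-0.018,-0.01],"twist":0},
    {"hand":0.0,"offset":[0.03,-0.018,-0.03],"twist":0},
    {"hand":0.0,"offset":[0.03,-0.018,-0.05],"twist":0},
    {"hand":0.0,"offset":[0.03,-0.018,-0.06],"twist":0},
    {"hand":0.0,"offset":[0.03,-0.018,-0.07],"twist":0},
    {"hand":0.0,"offset":[0.03,-0.018,-0.08],"twist":0},
    {"hand":0.0,"offset":[0.03,-0.018,-0.09],"twist":0},
    {"hand":0.0,"offset":[0.03,-0.018,-0.1],"twist":0},
    {"hand":0.0,"offset":[0.03,-0.018,-0.1],"twist":0},
  ],
)

```text
time_s: 10.75
tcp_pos: [585.6, -170.6, 157.5]
ee_rot: [-1.298, -1.053, 1.057]
ft_force: [-0.8, 0.4, 0.3]
opening: 0.005
```

Run:
```python
from h import *
q=shot("side","s5");w=shot("wrist","w5")
o=np.zeros((450,800,3),np.uint8)
o[:,:480]=cv2.resize(q["color"][180:330,270:430,::-1],None,fx=3,fy=3,interpolation=2)
o[:,480:]=w["color"][0:450,160:480,::-1]
cv2.imwrite("pics/c5.png",o)
```

```text
(no output)
```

View pics/c5.png

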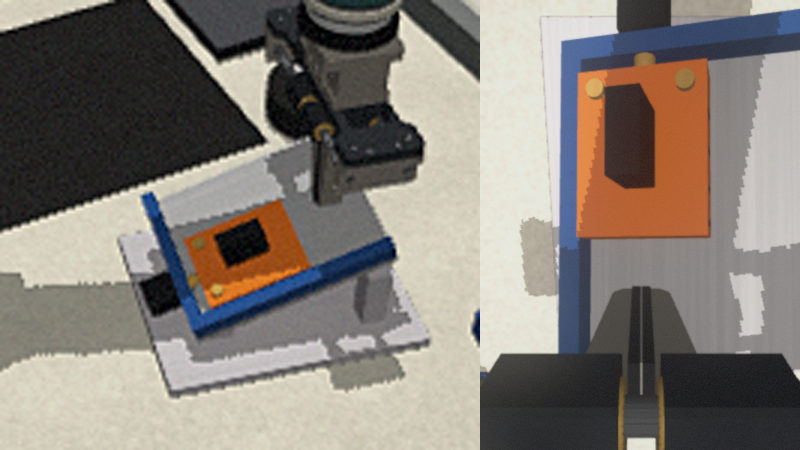

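>>> move_arm(
  steps=[
    {"hand":0.0,"offset":[0,0,-0.015],"twist":0},
    {"hand":0.0,"offset":[0,0,-0.025],"twist":0},
    {"hand":0.0,"offset":[0,0,-0.031],"twist":0},
    {"hand":0.0,"offset":[0,0,-0.035],"twist":0},
    {"hand":0.0,"offset":[0,0,-0.036],"twist":0},
    {"hand":0.0,"offset":[0,0,-0.036],"twist":0},
  ],
)

```text
time_s: 11.35
tcp_pos: [586.7, -171.0, 123.5]
ee_rot: [-1.3, -1.055, 1.055]
ft_force: [-0.0, -0.2, 0.5]
opening: 0.003
```

Clear of the plate. Advance along −X (−0.931, +0.193, −0.31), watching the force.

>>> move_arm(
  steps=[
    {"hand":0.0,"offset":[-0.0028,0.0006,-0.0009],"twist":0},
    {"hand":0.0,"offset":[-0.0056,0.0012,-0.0019],"twist":0},
    {"hand":0.0,"offset":[-0.0084,0.0017,-0.0028],"twist":0},
    {"hand":0.0,"offset":[-0.0112,0.0023,-0.0037],"twist":0},
    {"hand":0.0,"offset":[-0.013,0.0027,-0.0043],"twist":0},
    {"hand":0.0,"offset":[-0.013,0.0027,-0.0043],"twist":0},
  ],
)

```text
time_s: 11.85
tcp_pos: [573.6, -168.2, 119.5]
ee_rot: [-1.3, -1.056, 1.055]
ft_force: [-0.3, -0.3, 0.8]
opening: 0.01
```

>>> move_arm(
  steps=[
    {"hand":0.0,"offset":[-0.0014,0.0003,-0.0005],"twist":0},
    {"hand":0.0,"offset":[-0.0028,0.0006,-0.0009],"twist":0},
    {"hand":0.0,"offset":[-0.0042,0.0009,-0.0014],"twist":0},
    {"hand":0.0,"offset":[-0.0042,0.0009,-0.0014],"twist":0},
  ],
)

```text
time_s: 12.18
tcp_pos: [572.5, -167.9, 119.3]
ee_rot: [-1.306, -1.06, 1.053]
ft_force: [6.7, -1.3, 1.4]
opening: 0.007
```

>>> move_arm(
  steps=[
    {"hand":0.0,"offset":[-0.0009,0.0002,-0.0003],"twist":0},
    {"hand":0.0,"offset":[-0.0019,0.0004,-0.0006],"twist":0},
    {"hand":0.0,"offset":[-0.0019,0.0004,-0.0006],"twist":0},
    {"hand":0.0,"offset":[-0.0019,0.0004,-0.0006],"twist":0},
  ],
)

```text
time_s: 12.52
tcp_pos: [571.2, -167.7, 119.0]
ee_rot: [-1.307, -1.061, 1.052]
ft_force: [8.7, -2.1, 1.3]
opening: 0.005
```

>>> move_arm(
  steps=[
    {"hand":0.0,"offset":[-0.0009,0.0002,-0.0003],"twist":0},
    {"hand":0.0,"offset":[-0.0019,0.0004,-0.0006],"twist":0},
    {"hand":0.0,"offset":[-0.0028,0.0006,-0.0009],"twist":0},
    {"hand":0.0,"offset":[-0.0028,0.0006,-0.0009],"twist":0},
    {"hand":0.0,"offset":[-0.0028,0.0006,-0.0009],"twist":0},
  ],
)

```text
time_s: 12.93
tcp_pos: [568.5, -167.1, 118.1]
ee_rot: [-1.307, -1.061, 1.052]
ft_force: [8.0, -1.9, 1.7]
opening: 0.008
```

>>> move_arm(
  steps=[
    {"hand":0.0,"offset":[-0.0009,0.0002,-0.0003],"twist":0},
    {"hand":0.0,"offset":[-0.0019,0.0004,-0.0006],"twist":0},
    {"hand":0.0,"offset":[-0.0019,0.0004,-0.0006],"twist":0},
    {"hand":0.0,"offset":[-0.0019,0.0004,-0.0006],"twist":0},
  ],
)

```text
time_s: 13.27
tcp_pos: [566.6, -166.7, 117.5]
ee_rot: [-1.307, -1.061, 1.052]
ft_force: [6.7, -1.7, 1.7]
opening: 0.002
```

>>> move_arm(
  steps=[
    {"hand":0.0,"offset":[-0.0009,0.0002,-0.0003],"twist":0},
    {"hand":0.0,"offset":[-0.0015,0.0003,-0.0005],"twist":0},
    {"hand":0.0,"offset":[-0.0015,0.0003,-0.0005],"twist":0},
    {"hand":0.0,"offset":[-0.0015,0.0003,-0.0005],"twist":0},
  ],
)

```text
time_s: 13.6
tcp_pos: [565.1, -166.4, 116.9]
ee_rot: [-1.307, -1.061, 1.052]
ft_force: [7.9, -1.8, 0.6]
opening: 0.005
```

>>> move_arm(
  steps=[
    {"hand":0.0,"offset":[-0.0009,0.0002,-0.0003],"twist":0},
    {"hand":0.0,"offset":[-0.0015,0.0003,-0.0005],"twist":0},
    {"hand":0.0,"offset":[-0.0015,0.0003,-0.0005],"twist":0},
    {"hand":0.0,"offset":[-0.0015,0.0003,-0.0005],"twist":0},
  ],
)

```text
time_s: 13.93
tcp_pos: [563.6, -166.1, 116.4]
ee_rot: [-1.307, -1.061, 1.052]
ft_force: [7.3, -0.6, 1.8]
opening: 0.001
```

>>> move_arm(
  steps=[
    {"hand":0.0,"offset":[-0.0009,0.0002,-0.0003],"twist":0},
    {"hand":0.0,"offset":[-0.0015,0.0003,-0.0005],"twist":0},
    {"hand":0.0,"offset":[-0.0015,0.0003,-0.0005],"twist":0},
    {"hand":0.0,"offset":[-0.0015,0.0003,-0.0005],"twist":0},
  ],
)

```text
time_s: 14.27
tcp_pos: [563.5, -166.1, 116.6]
ee_rot: [-1.31, -1.063, 1.051]
ft_force: [10.4, -1.4, 2.6]
opening: 0.005
```

Run:
```python
from h import *
q=shot("side","s6");w=shot("wrist","w6")
o=np.zeros((450,800,3),np.uint8)
o[:,:480]=cv2.resize(q["color"][180:330,270:430,::-1],None,fx=3,fy=3,interpolation=2)
o[:,480:]=w["color"][0:450,160:480,::-1]
cv2.imwrite("pics/c6.png",o)
```

```text
(no output)
```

View pics/c6.png

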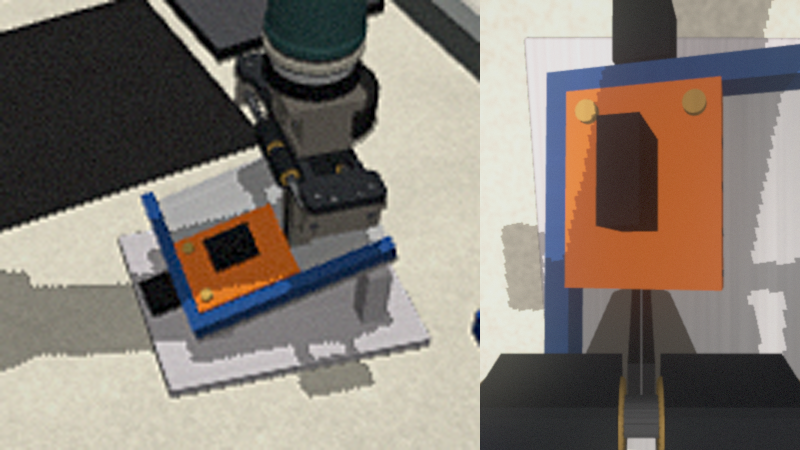

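>>> move_arm(
  steps=[
    {"hand":0.0,"offset":[-0.0009,0.0002,-0.0003],"twist":0},
    {"hand":0.0,"offset":[-0.0015,0.0003,-0.0005],"twist":0},
    {"hand":0.0,"offset":[-0.0015,0.0003,-0.0005],"twist":0},
    {"hand":0.0,"offset":[-0.0015,0.0003,-0.0005],"twist":0},
  ],
)

```text
time_s: 14.7
tcp_pos: [563.2, -166.0, 116.6]
ee_rot: [-1.312, -1.065, 1.05]
ft_force: [10.9, -2.2, 2.5]
opening: 0.003
```

>>> move_arm(
  steps=[
    {"hand":0.0,"offset":[-0.0009,0.0002,-0.0003],"twist":0},
    {"hand":0.0,"offset":[-0.0015,0.0003,-0.0005],"twist":0},
    {"hand":0.0,"offset":[-0.0015,0.0003,-0.0005],"twist":0},
    {"hand":0.0,"offset":[-0.0015,0.0003,-0.0005],"twist":0},
  ],
)

```text
time_s: 15.03
tcp_pos: [563.0, -166.1, 116.8]
ee_rot: [-1.315, -1.067, 1.049]
ft_force: [13.1, -3.0, 3.2]
opening: 0.008
```

Run:
```python
from h import *
for yc in (85,70): print(yc,(W(45,yc,15)+np.r_[18*hy,22]).round(1))
```

```text
85 [521.7 -89.3 112. ]
70 [ 519.8 -103.8  108.7]
```

>>> move_arm(
  steps=[
    {"hand":0.0,"offset":[0.002,-0.0004,0.0007],"twist":0},
    {"hand":0.0,"offset":[0.005,-0.001,0.002],"twist":0},
    {"hand":0.0,"offset":[0.015,-0.003,0.01],"twist":0},
    {"hand":0.0,"offset":[0.025,-0.005,0.03],"twist":0},
    {"hand":0.0,"offset":[0.025,-0.005,0.06],"twist":0},
    {"hand":0.0,"offset":[0.025,-0.005,0.09],"twist":0},
    {"hand":0.0,"offset":[0.025,-0.005,0.1],"twist":0},
    {"hand":0.0,"offset":[0.025,-0.005,0.1],"twist":0},
    {"hand":0.0,"offset":[0.025,-0.005,0.1],"twist":0},
  ],
)

```text
time_s: 15.78
tcp_pos: [579.8, -169.2, 212.7]
ee_rot: [-1.299, -1.055, 1.056]
ft_force: [-1.1, -0.8, -0.3]
opening: 0.005
```

>>> move_arm(
  steps=[
    {"hand":0.0,"offset":[-0.02,0.027,0],"twist":0},
    {"hand":0.0,"offset":[-0.04,0.054,0],"twist":0},
    {"hand":0.0,"offset":[-0.058,0.08,0],"twist":0},
    {"hand":0.0,"offset":[-0.058,0.08,0],"twist":0},
    {"hand":0.0,"offset":[-0.058,0.08,-0.02],"twist":0},
    {"hand":0.0,"offset":[-0.058,0.08,-0.05],"twist":0},
    {"hand":0.0,"offset":[-0.058,0.08,-0.08],"twist":0},
    {"hand":0.0,"offset":[-0.058,0.08,-0.092],"twist":0},
    {"hand":0.0,"offset":[-0.058,0.08,-0.099],"twist":0},
    {"hand":0.0,"offset":[-0.058,0.08,-0.099],"twist":0},
    {"hand":0.0,"offset":[-0.058,0.08,-0.099],"twist":0},
  ],
)

```text
time_s: 16.7
tcp_pos: [522.0, -89.7, 113.7]
ee_rot: [-1.299, -1.054, 1.056]
ft_force: [0.8, 0.8, -0.3]
opening: 0.006
```

>>> move_arm(
  steps=[
    {"hand":0.0,"offset":[-0.0004,-0.003,-0.0007],"twist":0},
    {"hand":0.0,"offset":[-0.0008,-0.006,-0.0014],"twist":0},
    {"hand":0.0,"offset":[-0.0012,-0.009,-0.002],"twist":0},
    {"hand":0.0,"offset":[-0.0014,-0.011,-0.0025],"twist":0},
    {"hand":0.0,"offset":[-0.0014,-0.011,-0.0025],"twist":0},
    {"hand":0.0,"offset":[-0.0014,-0.011,-0.0025],"twist":0},
  ],
)

```text
time_s: 17.2
tcp_pos: [521.0, -100.7, 112.1]
ee_rot: [-1.3, -1.055, 1.055]
ft_force: [0.4, 0.1, 0.2]
opening: 0.008
```

>>> move_arm(
  steps=[
    {"hand":0.0,"offset":[-0.0001,-0.001,-0.0002],"twist":0},
    {"hand":0.0,"offset":[-0.0003,-0.002,-0.0004],"twist":0},
    {"hand":0.0,"offset":[-0.0004,-0.003,-0.0007],"twist":0},
    {"hand":0.0,"offset":[-0.0004,-0.003,-0.0007],"twist":0},
  ],
)

```text
time_s: 17.53
tcp_pos: [520.5, -103.6, 111.0]
ee_rot: [-1.3, -1.055, 1.055]
ft_force: [-0.3, -0.2, -0.0]
opening: 0.004
```

>>> move_arm(
  steps=[
    {"hand":0.0,"offset":[-0.0001,-0.001,-0.0002],"twist":0},
    {"hand":0.0,"offset":[-0.0003,-0.002,-0.0004],"twist":0},
    {"hand":0.0,"offset":[-0.0003,-0.002,-0.0004],"twist":0},
    {"hand":0.0,"offset":[-0.0003,-0.002,-0.0004],"twist":0},
  ],
)

```text
time_s: 17.87
tcp_pos: [520.2, -105.5, 110.7]
ee_rot: [-1.3, -1.055, 1.055]
ft_force: [0.0, -0.3, -0.3]
opening: 0.003
```

>>> move_arm(
  steps=[
    {"hand":0.0,"offset":[-0.0001,-0.001,-0.0002],"twist":0},
    {"hand":0.0,"offset":[-0.0003,-0.002,-0.0004],"twist":0},
    {"hand":0.0,"offset":[-0.0004,-0.003,-0.0007],"twist":0},
    {"hand":0.0,"offset":[-0.0004,-0.003,-0.0007],"twist":0},
    {"hand":0.0,"offset":[-0.0004,-0.003,-0.0007],"twist":0},
  ],
)

```text
time_s: 18.28
tcp_pos: [519.9, -108.4, 110.0]
ee_rot: [-1.3, -1.055, 1.055]
ft_force: [0.2, -0.3, -0.2]
opening: 0.004
```

>>> move_arm(
  steps=[
    {"hand":0.0,"offset":[-0.0001,-0.001,-0.0002],"twist":0},
    {"hand":0.0,"offset":[-0.0003,-0.002,-0.0004],"twist":0},
    {"hand":0.0,"offset":[-0.0004,-0.003,-0.0007],"twist":0},
    {"hand":0.0,"offset":[-0.0005,-0.004,-0.0009],"twist":0},
    {"hand":0.0,"offset":[-0.0005,-0.004,-0.0009],"twist":0},
    {"hand":0.0,"offset":[-0.0005,-0.004,-0.0009],"twist":0},
  ],
)

```text
time_s: 18.78
tcp_pos: [519.9, -109.0, 109.8]
ee_rot: [-1.296, -1.059, 1.054]
ft_force: [-0.9, 9.1, 7.1]
opening: 0.002
```

Run:
```python
from h import *
q=shot("side","s7");w=shot("wrist","w7")
o=np.zeros((450,800,3),np.uint8)
o[:,:480]=cv2.resize(q["color"][180:330,270:430,::-1],None,fx=3,fy=3,interpolation=2)
o[:,480:]=w["color"][0:450,160:480,::-1]
cv2.imwrite("pics/c7.png",o)
```

```text
(no output)
```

View pics/c7.png

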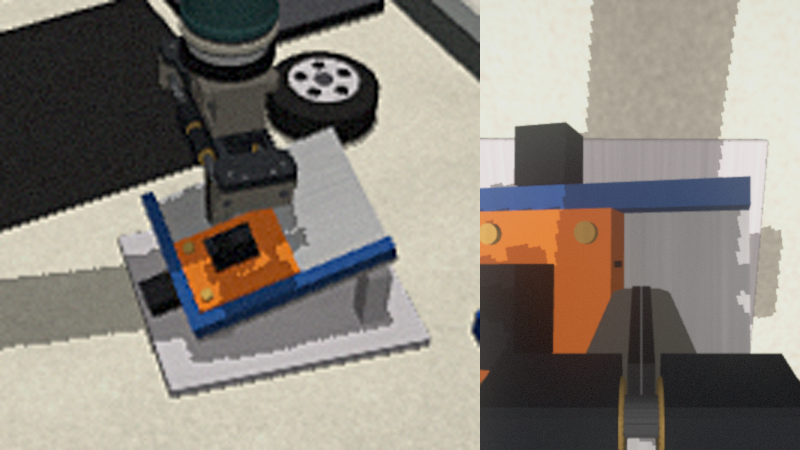

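>>> move_arm(
  steps=[
    {"hand":0.0,"offset":[0.0003,0.003,0.001],"twist":0},
    {"hand":0.0,"offset":[0.001,0.008,0.003],"twist":0},
    {"hand":0.0,"offset":[0.003,0.02,0.01],"twist":0},
    {"hand":0.0,"offset":[0.003,0.03,0.04],"twist":0},
    {"hand":0.0,"offset":[0.003,0.03,0.08],"twist":0},
    {"hand":0.0,"offset":[0.003,0.03,0.12],"twist":0},
    {"hand":0.0,"offset":[-0.02,0.05,0.15],"twist":0},
    {"hand":0.0,"offset":[-0.02,0.05,0.17],"twist":0},
    {"hand":0.0,"offset":[-0.02,0.05,0.17],"twist":0},
    {"hand":0.0,"offset":[-0.02,0.05,0.17],"twist":0},
  ],
)

```text
time_s: 19.72
tcp_pos: [499.9, -62.7, 280.2]
ee_rot: [-1.302, -1.058, 1.054]
ft_force: [0.3, 0.1, -0.1]
opening: 0.005
```

Run:
```python
from h import *
from station import read_state
q=shot("side","s8");w=shot("wrist","w8");print(read_state()["time_s"])
o=np.zeros((450,800,3),np.uint8)
o[:,:450]=cv2.resize(q["color"][215:305,310:400,::-1],(450,450),interpolation=2)
o[:,450:]=w["color"][0:450,0:350,::-1]
cv2.imwrite("pics/c8.png",o)
# module top centre check
for r,n in ((q,"side"),(np.load("s6.npz"),"s6")):
    m=orange(r["color"]);m[:,:300]=0;m[:,420:]=0;print(n,np.argwhere(m[200:330]).mean(0)+[200,0])
```

```text
19.8167
side [266.20609579 348.74020319]
s6 [265.64646465 349.17748918]
```

View pics/c8.png

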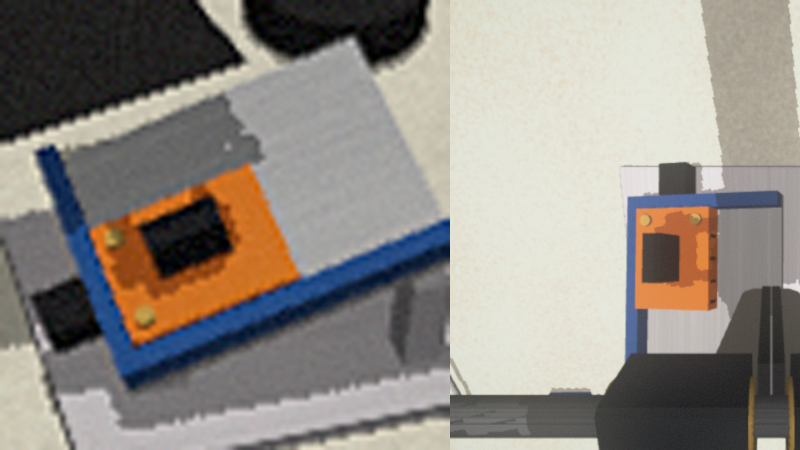

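```bash
python3 -c "
from station import bot; print(bot.sign_off())"
```

```text
the job is handed in; nothing more can be done
None
```

I laid the orange module on the upper part of the plate and released it. It slid into the corner against the pin, and I pushed it home. I handed the job in at about 20 s of the 53 s allowed.

- **Placing:** I aimed for about 60 mm short of the low stop and 20 mm clear of the side stop. The tool only stays vertical, so the module was pivoted onto the slope in the grip, peaking near 20 N on the plate. It took its last 12° of sideways tilt as the fingers opened. I took no picture between letting go and the slide, so I did not see it lying flat.
- **Push to the low stop:** The push took 7–9 N along the slope. The module then stopped within about 0.5 mm of where I had worked out it would, and the last push reached about 14 N (limit 30 N).
- **Push to the side stop:** A push of about 9 N sideways (and 7 N vertically) moved the finger only 0.6 mm after contact. Contact came about 5 mm later than planned, which I put down to tapered fingertips.
- **Last checks:** The final side and wrist pictures show no gap at either stop and the pin out of sight. The tool was clear of everything with near-zero force. A gap under about 1 mm would not show in these pictures.
- **Disagreement:** My early camera measurements of the stops' top edges put the plate about 10 mm higher than the plate and pin points did. I used the plate and pin values, and the contact heights agreed with them to within 1–2 mm.
- **Bystanders:** I did not compare their positions before and after. The tool never came near them, apart from passing well above the bench.

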